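Move a row of sample tubes to the other rack in reverse order

TASK

Move the four sample tubes from the metal block to the white rack in reverse order, counting both rows from the end with the handle: the tube next to the block's handle goes into the seat farthest from the rack's handle, and so on, so that the last tube in the block stands next to the rack's handle. Push each tube fully down into its seat, keep all of them upright on the way, and let go of them.

Things in the scene. Friction and masses are not known exactly. Their poses are not given: they have to be found in the camera images.
- metal_block: Dark metal block with finned sides that holds the four tubes at the start. 240x62 mm, 65 high, fixed. Row of four round seats (31.5 mm holes, 59 deep, floor 6 mm above the table) at x = -0.087, -0.029, 0.029, 0.087 m, y = 0. Origin: centre of underside, at table height; z up; x along the row, away from the thin U-shaped handle that sticks out 32 mm at its -x end (towards the robot).
- white_rack: White plastic rack, empty at the start. 240x62 mm, 65 high, fixed. Row of four round seats (31.5 mm holes, 59 deep, floor 6 mm above the table) at x = -0.087, -0.029, 0.029, 0.087 m, y = 0. Origin: centre of underside, at table height; z up; x along the row, away from the thin U-shaped handle that sticks out 32 mm at its -x end (towards the robot).
- tube_plain_center (a point): 50 ml clear tube, dark blue screw cap; this one has a bare flat cap top. Body 29 mm across, pointed foot; 117 mm tall without the top piece. Cap (grasp it) 35 mm across, 98 to 117 mm above the foot. 30 to 55 g. Point: on the axis, 57.5 mm above the foot; z to the cap. Seated: point 63.5 mm, cap 104 to 123 mm above the table; 1 mm play all round, may lean a little.
- tube_knob_center (a point): 50 ml clear tube, dark blue screw cap; this one has a round white knob (15 mm across, 14 high) in the middle of the cap top. Body 29 mm across, pointed foot; 117 mm tall without the top piece. Cap (grasp it) 35 mm across, 98 to 117 mm above the foot. 30 to 55 g. Point: on the axis, 57.5 mm above the foot; z to the cap. Seated: point 63.5 mm, cap 104 to 123 mm above the table; 1 mm play all round, may lean a little.
- tube_bar_center (a point): 50 ml clear tube, dark blue screw cap; this one has a straight white bar (32x8 mm, 10 high) across the cap top. Body 29 mm across, pointed foot; 117 mm tall without the top piece. Cap (grasp it) 35 mm across, 98 to 117 mm above the foot. 30 to 55 g. Point: on the axis, 57.5 mm above the foot; z to the cap. Seated: point 63.5 mm, cap 104 to 123 mm above the table; 1 mm play all round, may lean a little.
- tube_ring_center (a point): 50 ml clear tube, dark blue screw cap; this one has a white ring (31 mm across, 23 inside, 8 high) on the cap top. Body 29 mm across, pointed foot; 117 mm tall without the top piece. Cap (grasp it) 35 mm across, 98 to 117 mm above the foot. 30 to 55 g. Point: on the axis, 57.5 mm above the foot; z to the cap. Seated: point 63.5 mm, cap 104 to 123 mm above the table; 1 mm play all round, may lean a little.
- seat_plain: Flat white plastic ring (52 mm across, 37 mm inside, 3 mm thick) fixed on top of the metal block round the seat where the plain-topped tube stands at the start; it stays there and marks that tube's starting seat. Origin: centre of its underside.
- seat_knob: Flat white plastic ring (52 mm across, 37 mm inside, 3 mm thick) fixed on top of the metal block round the seat where the knob-topped tube stands at the start; it stays there and marks that tube's starting seat. Origin: centre of its underside.
- seat_bar: Flat white plastic ring (52 mm across, 37 mm inside, 3 mm thick) fixed on top of the metal block round the seat where the bar-topped tube stands at the start; it stays there and marks that tube's starting seat. Origin: centre of its underside.
- seat_ring: Flat white plastic ring (52 mm across, 37 mm inside, 3 mm thick) fixed on top of the metal block round the seat where the ring-topped tube stands at the start; it stays there and marks that tube's starting seat. Origin: centre of its underside.
Not all that is in view belongs to the job. Leave any brown or green look-alike of the part that bears tube_bar_center alone.

How it is judged:
By the outcome, as a careful person would: the job done as asked, in the order asked, and still so for the second after the job is handed in, with the robot touching nothing.
It also fails if it takes over 106 s, if anything falls off the work surface, if the arm or the gripper's body presses on something with over 40 N, if the wrist force passes 120 N, or if a joint passes its speed limit or range.

ROBOT

A 6-joint arm with a two-finger parallel gripper is mounted at the origin on a cart in front of the work surface, level with it; the furniture and walls round the work are solid. World frame = base frame: x ahead of the robot, y to its left, z up, the work surface at z = 0. Lengths are in mm, angles in rad, forces in N, time in s.
With the tool pointing down it reaches from about 425 to 950 mm from the base axis. Payload 3.5 kg.
Tool frame: the origin (TCP) lies at the very end of the fingers, on their centre line; the grasp point (between the pads) lies 19 mm behind it; z points along the fingers, y is the line along which they close (so a half turn about z gives the same grasp; the last joint's range is limited). The gripper opens to 85 mm and grips with 20 to 120 N. Pads are 22 mm wide; open, the fingers measure 114 mm over their backs; the gripper's body (76 mm by 85 mm) begins 54 mm behind the grasp point. The pads swing forward as they close: fully open they stand 13 mm farther back than shut.
Start: joints at [1.03, 0.286, 1.577, -0, 1.279, -0.15], TCP at [257.09, 624.108, 231.325] pointing down, gripper open.
Joint ranges: [-2.77, 2.77], [-0.9, 2.22], [0.21, 2.48], [-1.53, 4.67], [0.24, 2.81], [-2.84, 2.84]. Speed limits (rad/s): [2.79, 2.79, 3.14, 3.14, 3.14, 3.14].

INTERFACE

Orientations are given as a unit quaternion [x, y, z, w].
In Python, from cell import * gives the robot as it stands.
- The arm moves only by the shell command python3 -m inch 'ROWS' [FORCE]. ROWS is JSON, a list of rows, each a list of 5 numbers: the closure in counts, from 0 (fully open) to 255 (shut), then the shift along the tool's x, y, z in mm, then the turn about the tool's z in degrees. A call has 1 to 8 rows; each row shifts and turns the commanded pose from where the row before left it, along the tool's axes as they then stand; what a row does not reach is not made up. A row lasts 1/10 s, in which the tool goes at most 50 mm and 8.59 degrees, less where a joint would pass 70% of its speed; a pose out of reach is approached as far as the arm can. A call is refused whole if a number of a shift passes 50 or a number of a turn 8.59, either way. A call with a gripper value outside its range is refused whole. The fingers move at their own pace and stop on an object; FORCE is the grip in N (left out, the last holds). Time passes only in rows, so rows that do not move let the fingers close. It gives the time, the measured TCP pose, the force, the opening and the grip force at its end, in the units of the state.
- state(): the state, without advancing time (a new reading comes with each control period).
- get_image(name): name is "scene" or "top" or "wrist"; returns the picture (400x640x3 uint8, blue, green, red); there is no depth.
- camera_params(name): a dict with "camera_matrix" (3x3 intrinsics, pixels), "D" ([k1, k2, p1, p2, k3] as OpenCV has them; the pictures are not rectified), "rvec" (rotation vector, rad) and "tvec" (3), from world to camera coordinates, as OpenCV has them; the wrist camera has in their place "hand_eye" (4x4, takes a point from camera to tool coordinates, whose origin is the TCP and whose axes are the flange's). Camera axes: x right, y down, z forward; pixel columns grow to the right and rows downward; lengths in mm; the calibration is good to about 2 mm. A picture is of the moment at which its call begins: read the wrist's pose just before it. camera_params takes no time and is no camera call.
- close_job(): hands the job in; it is judged then, once.
The state is a dict: "t": time; "joints": joint angles; "joint_velocities": joint speeds; "joint_efforts": joint torques, N m; "position": TCP position; "ee_rot": TCP orientation; "force": force on the tool from outside, world axes, zero at the start; "moment": the same for the moment, N m; "grip_width": opening from 0.0 (shut) to 1.0 (fully open); "grip_force": force on a finger pad.
Only numpy, scipy, OpenCV 4.12 (cv2) and the standard library are available. Lean on these libraries where they do the work, as an engineer would, in place of code of your own. Each camera call takes 0.05 s, during which the arm holds its last target. There are 200 camera calls.

## Working session

There is one attempt and no reset: what is moved stays moved. The work goes in short steps, Python scripts to look and compute and a shell command to move; the robot and the scene stay as the last step left them, time stands still between calls to the robot, and variables do not carry over. Pictures are saved under pics/ and viewed, at most 18 in all, crops included, and the job is handed in when it is done.

```bash
mkdir -p pics; ls; python3 - <<'E'
from cell import *
import cv2
for n in ("scene","top"):
    cv2.imwrite(f"pics/{n}0.png",get_image(n)); p=camera_params(n); print(n,p)
print(camera_params("wrist")); print(state())
E
```

```text
pics
scene {'camera_matrix': array([[498.18196213,   0.        , 317.93216451],
       [  0.        , 498.18196213, 198.76529331],
       [  0.        ,   0.        ,   1.        ]]), 'D': array([0.05252189, 0.        , 0.        , 0.        , 0.        ]), 'rvec': array([ 1.93769905, -0.64693401,  0.41412667]), 'tvec': array([-489.35183042,  230.725512  ,  811.66794934])}
top {'camera_matrix': array([[488.26755312,   0.        , 315.35183088],
       [  0.        , 488.26755312, 204.86293085],
       [  0.        ,   0.        ,   1.        ]]), 'D': array([0.01947949, 0.        , 0.        , 0.        , 0.        ]), 'rvec': array([ 2.17192461, -2.20837842,  0.12486894]), 'tvec': array([-23.05479934, 574.60339457, 892.54976969])}
{'camera_matrix': array([[315.5542247,   0.       , 321.3545908],
       [  0.       , 315.5542247, 196.0410345],
       [  0.       ,   0.       ,   1.       ]]), 'D': array([-0.03737159,  0.        ,  0.        ,  0.        ,  0.        ]), 'hand_eye': array([[-2.89454681e-04, -9.60519112e-01, -2.78213859e-01,
         7.05319402e+01],
       [ 9.9999989
[... 265 characters left out ...]
([ 1.02997664e+00,  2.87105650e-01,  1.57806613e+00,  8.39975460e-06,
        1.27858578e+00, -1.49994853e-01]), 'joint_velocities': array([-2.47893792e-03, -2.30536802e-03, -3.54966388e-03, -5.48231470e-04,
       -4.87883363e-04, -9.18042565e-05]), 'joint_efforts': array([ 1.40566492e-03, -4.07296872e+01, -2.93698651e+01, -7.06600576e-05,
        3.33607626e-03,  5.87774629e-07]), 'position': array([256.794688  , 623.59072299, 230.04720548]), 'ee_rot': array([ 1.94172196e-01,  9.80966863e-01, -1.01715836e-03, -3.70279510e-04]), 'force': array([-0.33341285,  0.4229679 , -0.12379091]), 'moment': array([0.07274584, 0.02078634, 0.04653961]), 'grip_force': 0.0, 'grip_width': 1.0024005173658872}
```

View pics/top0.png

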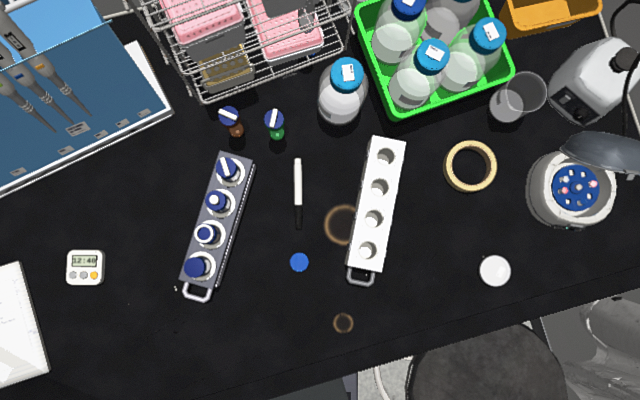

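View pics/scene0.png

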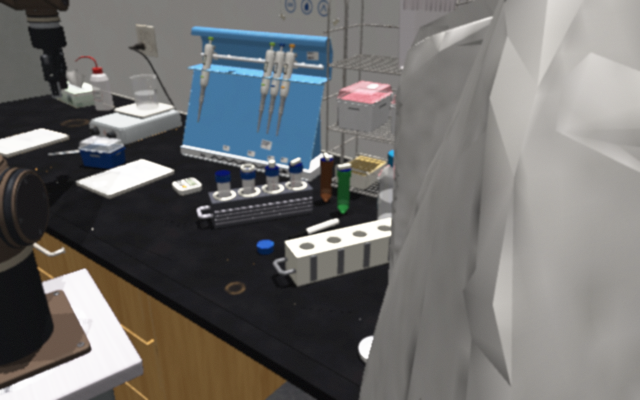

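Top view: the block's handle is at (198,293), with tubes up the row at (198,265), (208,234), (217,200) and (229,170). The rack's handle is at (360,275), with holes at (367,251), (372,218), (379,187) and (386,156). The brown and green look-alikes at (230,120) and (275,122) are to be left alone.

```bash
cat > h.py <<'E'
from cell import *
import cv2, numpy as np
from scipy.spatial.transform import Rotation as R
def campose(n, st=None):
    p=camera_params(n); K=p["camera_matrix"]; D=p["D"]
    if n=="wrist":
        T=np.eye(4); T[:3,:3]=R.from_quat(st["ee_rot"]).as_matrix(); T[:3,3]=st["position"]
        M=T@p["hand_eye"]
    else:
        M=np.eye(4); r=cv2.Rodrigues(p["rvec"])[0]; M[:3,:3]=r.T; M[:3,3]=-r.T@p["tvec"]
    return K,D,M
def ray(uv,z,cp):
    K,D,M=cp
    q=cv2.undistortPoints(np.float32(uv).reshape(-1,1,2),K,D)[:,0]
    d=np.c_[q,np.ones(len(q))]@M[:3,:3].T; o=M[:3,3]
    return o+d*((z-o[2])/d[:,2])[:,None]
def proj(P,cp):
    K,D,M=cp; r=M[:3,:3].T
    return cv2.projectPoints(np.float32(P).reshape(-1,1,3),cv2.Rodrigues(r)[0],-r@M[:3,3],K,D)[0][:,0]
def tool(st): return st["position"],R.from_quat(st["ee_rot"]).as_matrix()
E
python3 - <<'E'
from h import *
im=cv2.imread("pics/top0.png"); cp=campose("top")
c=im[130:310,165:420]; cv2.imwrite("pics/crop0.png",cv2.resize(c,None,fx=3,fy=3,interpolation=cv2.INTER_CUBIC))
print("rack",ray([(367,251),(372,218),(379,187),(386,156)],65,cp).round(1))
print("caps",ray([(198,265),(208,234),(217,200),(229,170)],120,cp).round(1), cp[2][:3,3])
E
```

```text
rack [[ 486.5 -122.4   65. ]
 [ 545.4 -133.    65. ]
 [ 601.4 -147.3   65. ]
 [ 657.9 -161.7   65. ]]
caps [[469.1 166.  120. ]
 [520.  149.7 120. ]
 [576.7 134.8 120. ]
 [627.2 114.6 120. ]] [495.1517807   -6.72535864 939.21518292]
```

View pics/crop0.png

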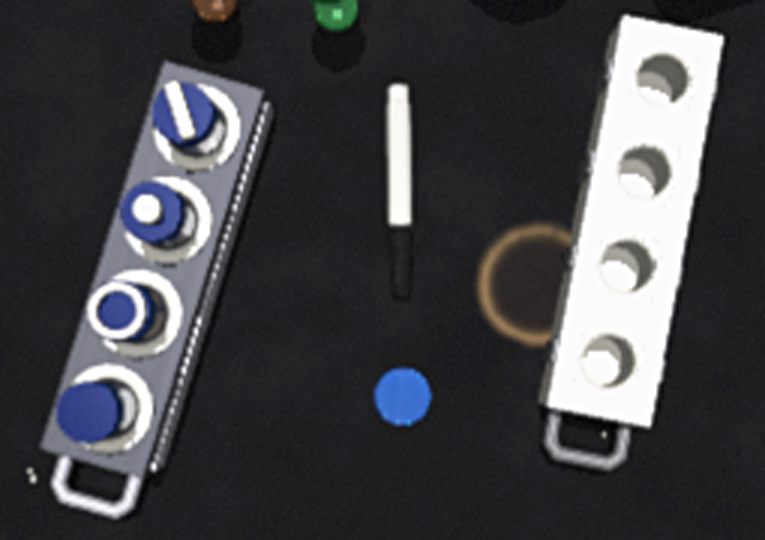

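Crop: counting from the handle, the block holds plain (91,411), ring (120,312), knob (150,212) and bar (185,115). Rack holes are at (608,360), (627,266), (644,171) and (662,78). So plain goes to seat 4, ring to 3, knob to 2 and bar to 1. I'll move towards the block.

```bash
python3 -m inch '[[0,-46,-43,0,0],[0,-46,-43,0,0],[0,-46,-43,0,0],[0,-46,-43,0,0],[0,-46,-43,0,0],[0,-46,-43,0,0],[0,-46,-43,0,0],[0,-46,-43,0,0]]' 30; python3 -m inch '[[0,0,0,0,-4.4],[0,0,0,0,0],[0,0,0,0,0]]'
python3 - <<'E'
from h import *
st=state(); im=get_image("wrist"); cv2.imwrite("pics/w1.png",im); np.save("w1.npy",np.r_[st["position"],st["ee_rot"]]); print(st["position"],st["ee_rot"],st["force"])
E
```

```text
t: 0.9
position: [423.3, 258.3, 231.0]
ee_rot: [0.194, 0.981, -0.0, -0.0]
force: [1.6, -0.5, -0.2]
grip_width: 1.002
grip_force: 0.0
t: 1.2
position: [422.9, 260.3, 231.0]
ee_rot: [0.157, 0.988, -0.0, -0.0]
force: [-0.1, 0.6, -0.2]
grip_width: 1.001
grip_force: 0.0
[422.92497588 260.32109904 231.01853863] [ 1.57075652e-01  9.87586520e-01 -6.07937525e-05 -3.17063598e-04] [-0.07224911  0.56190056 -0.24802478]
```

View pics/w1.png

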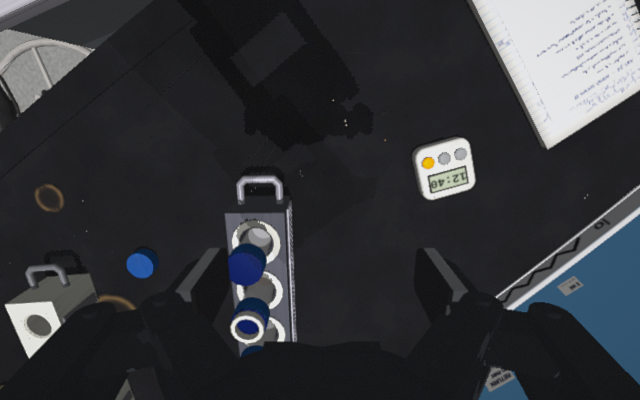

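Wrist view: the block is aligned with the image, its handle at (260,188), the plain cap at (246,264) and the ring cap at (248,322). Now for precise positions from the top picture.

```bash
python3 - <<'E'
from h import *
im=cv2.imread("pics/top0.png"); cp=campose("top"); hsv=cv2.cvtColor(im,cv2.COLOR_BGR2HSV)
def rect(mask,z,box):
    m=np.zeros_like(mask); x0,y0,x1,y1=box; m[y0:y1,x0:x1]=mask[y0:y1,x0:x1]
    n,l,s,_=cv2.connectedComponentsWithStats(m,connectivity=4); k=1+np.argmax(s[1:,4]); m=(l==k).astype(np.uint8)*255
    c=max(cv2.findContours(m,cv2.RETR_EXTERNAL,2)[0],key=cv2.contourArea)
    P=ray(c[:,0].astype(np.float32),z,cp)[:,:2].astype(np.float32)
    r=cv2.minAreaRect(P); print(np.round(r[0],1),np.round(r[1],1),round(r[2],2))
    b=cv2.boxPoints(r); return b
g=cv2.cvtColor(im,cv2.COLOR_BGR2GRAY)
for t in(170,200,225): rect((g>t).astype(np.uint8)*255,65,(340,120,415,272))
print("px",im[282,185],im[215,205],im[215,234],im[180,250])
for t in(75,85,95): rect((g>t).astype(np.uint8)*255,65,(170,145,262,285))
# holes and caps
H=[]
for u,v in [(367.6,250.5),(374,218.6),(379.7,187),(385.7,156)]:
    x,y=int(u),int(v); c=g[y-9:y+10,x-9:x+10]
    m=(c<200).astype(np.uint8); n,l,s,ce=cv2.connectedComponentsWithStats(m); 
    k=1+np.argmax(s[1:,4]); print("hole",s[k],ce[k]+[x-9,y-9])
for u,v in [(195.3,267),(205,234),(215,201),(227,168)]:
    x,y=int(u),int(v); m=((hsv[...,0]>105)&(hsv[...,0]<130)&(hsv[...,1]>120)&(hsv[...,2]>90)).astype(np.uint8)
    mm=np.zeros_like(m); mm[y-14:y+15,x-14:x+15]=m[y-14:y+15,x-14:x+15]
    c=max(cv2.findContours(mm,cv2.RETR_EXTERNAL,2)[0],key=cv2.contourArea); (q,r)=cv2.minEnclosingCircle(c); print("cap",np.round(q,1),round(r,1),ray([q],123,cp).round(1))
E
```

```text
[ 573.3 -141.6] [ 65.6 241.4] 77.61
[ 573.6 -142.3] [ 63.2 240.6] 77.73
[ 573.3 -142.4] [ 62.1 239.7] 77.58
px [152 145 148] [146 135 133] [149 137 136] [93 88 90]
[545.5 143.7] [ 71.3 246.1] 72.69
[546.6 147.4] [ 62.3 246.2] 72.52
[546.4 147.5] [ 62.2 245.7] 72.5
hole [  2   0  17  18 138] [369.9057971  248.07971014]
hole [  1   1  18  17 158] [375.51265823 216.2278481 ]
hole [  1   0  18  17 178] [380.44382022 185.01123596]
hole [  1   1  18  16 198] [385.91414141 154.74747475]
cap [193.8 266.8] 10.3 [[466.3 172.2 123. ]]
cap [203.4 233.1] 5.7 [[521.6 156.7 123. ]]
cap [215.3 200.2] 9.9 [[576.1 137.  123. ]]
cap [228.5 166.5] 8.9 [[632.7 115.  123. ]]
```

```bash
python3 -m inch '[[0,-23,-23,0,-0.5],[0,-23,-23,0,0],[0,-22.6,-24,20,0],[0,0,0,25,0],[0,0,0,0,0],[0,0,0,0,0]]' 40
python3 - <<'E'
from h import *
im=get_image("top"); cv2.imwrite("pics/t2.png",cv2.resize(im[130:330,120:360],None,fx=3,fy=3))
E
```

```text
t: 1.85
position: [466.7, 173.7, 186.1]
ee_rot: [0.151, 0.988, -0.0, -0.001]
force: [0.5, 0.8, 0.5]
grip_width: 1.0
grip_force: 0.0
```

View pics/t2.png

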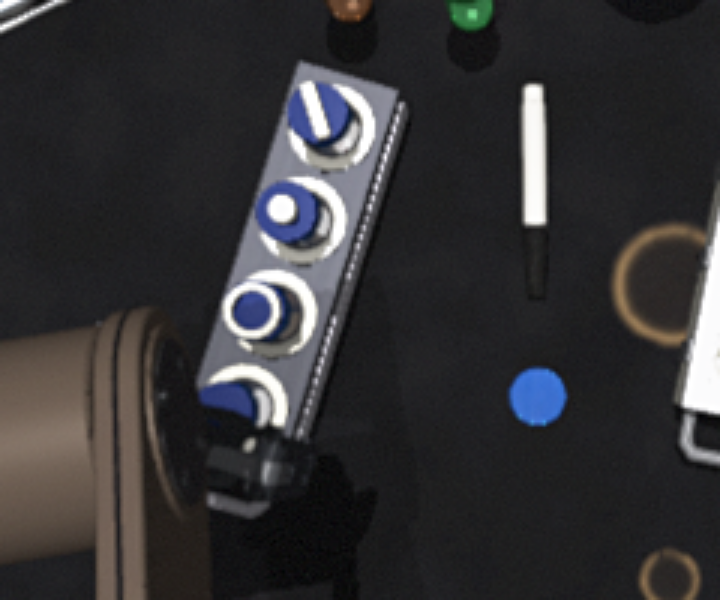

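Top view: the arm now covers the plain tube, and the rest is unchanged. I'll check the alignment with the wrist camera.

```bash
python3 - <<'E'
from h import *
st=state(); im=get_image("wrist"); cp=campose("wrist",st)
cv2.imwrite("pics/w2.png",im)
p,M=tool(st)
print(proj([[466.4,172.5,123],[466.4,172.8,68]],cp))
hsv=cv2.cvtColor(im,cv2.COLOR_BGR2HSV)
m=((hsv[...,0]>105)&(hsv[...,0]<130)&(hsv[...,1]>120)&(hsv[...,2]>60)).astype(np.uint8); 
for c in cv2.findContours(m,cv2.RETR_EXTERNAL,2)[0]:
    if cv2.contourArea(c)>300: q,r=cv2.minEnclosingCircle(c); P=ray([q],121,cp)[0]; print(q,r,P,"tool",(P-p)@M)
E
```

```text
[[318.54324 209.6134 ]
 [319.36685 189.04858]]
(319.630615234375, 337.1448974609375) 21.194297790527344 [570.11150553 140.5686913  121.        ] tool [-107.90483001   -1.09014538   66.22160873]
(319.5, 288.0) 13.647443771362305 [526.99653075 154.06625359 121.        ] tool [-62.7264702   -1.10071428  66.1910921 ]
(170.0, 224.0) 19.026397705078125 [445.62822491  67.53095121 121.        ] tool [ -10.95291064 -108.00558712   66.11080757]
(319.9583435058594, 208.0416717529297) 25.554027557373047 [466.23097724 173.57464973 121.        ] tool [ 1.09223719 -0.65265323 66.14818074]
```

View pics/w2.png

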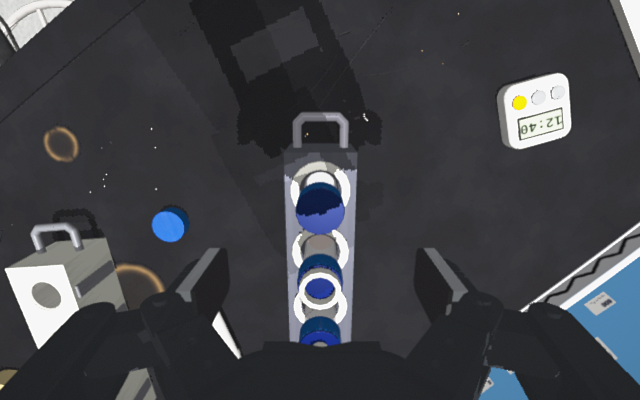

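The wrist view shows the cap at (320,208), centred between the fingers, and both cameras agree to about 1 mm. I'll descend and grasp.

```bash
python3 -m inch '[[0,0,-0.5,30,0],[0,0,0,30,0],[0,0,0,31,0],[0,0,0,0,0],[120,0,0,0,0],[255,0,0,0,0],[255,0,0,0,0],[255,0,0,0,0]]' 40; python3 -m inch '[[255,0,0,0,0],[255,0,0,0,0],[255,0,0,0,0]]'
```

```text
t: 2.75
position: [468.6, 172.5, 97.4]
ee_rot: [0.152, 0.988, 0.0, 0.002]
force: [-0.3, -0.2, 4.1]
grip_width: 0.386
grip_force: 39.3
t: 3.05
position: [468.8, 172.4, 97.3]
ee_rot: [0.152, 0.988, 0.001, 0.002]
force: [-0.0, 0.3, 6.2]
grip_width: 0.385
grip_force: 39.5
```

```bash
python3 -m inch '[[255,0,0,-25,0],[255,0,0,-40,0],[255,0,0,-45,0],[255,0,0,-30,0],[255,0,0,0,-3],[255,0,0,0,-2.1],[255,0,0,0,0]]'; python3 -m inch '[[255,-26,-30,0,0],[255,-34,-37,0,0],[255,-35,-38,0,0],[255,-35,-38,0,0],[255,-35,-38,0,0],[255,-35,-38,0,0],[255,-34,-37,0,0],[255,-25,-28.6,0,0]]';python3 -m inch '[[255,0,0,0,0],[255,0,0,0,0],[255,0,0,0,0]]'
python3 - <<'E'
from h import *
st=state();print(st["position"],st["ee_rot"],st["force"])
cv2.imwrite("pics/w3.png",get_image("wrist"))
cv2.imwrite("pics/t3.png",get_image("top"))
p,M=tool(st); print("tool delta",(np.array([658.4,-161.1,0])-p)@M)
E
```

```text
t: 3.75
position: [467.0, 172.2, 235.4]
ee_rot: [0.108, 0.994, 0.0, 0.0]
force: [-0.2, 0.0, -0.2]
grip_width: 0.384
grip_force: 40.4
t: 4.55
position: [656.1, -157.9, 234.2]
ee_rot: [0.109, 0.994, 0.0, -0.001]
force: [0.3, -0.1, 0.6]
grip_width: 0.381
grip_force: 40.4
t: 4.85
position: [654.9, -154.0, 234.7]
ee_rot: [0.108, 0.994, 0.0, -0.001]
force: [-0.5, -0.0, -0.4]
grip_width: 0.386
grip_force: 40.4
[ 654.89590965 -154.04414073  234.66679742] [ 1.07745934e-01  9.94178113e-01  3.77216925e-04 -7.42644481e-04] [-0.50137778 -0.01100563 -0.42565818]
tool delta [ -5.29994568  -6.27977811 234.65516098]
```

View pics/w3.png

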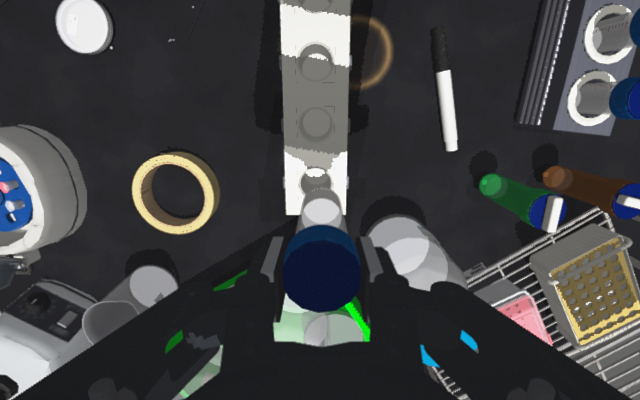

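Wrist view: the tube is held upright with the cap at (321,272), and the rack is below with its near end at (315,213). I'll measure the cap's offset in the tool and the rack axis.

```bash
cat > held.py <<'E'
from h import *
def held(im,st,off=25.7):
    cp=campose("wrist",st); p,M=tool(st); hsv=cv2.cvtColor(im,cv2.COLOR_BGR2HSV)
    b=((hsv[...,0]>100)&(hsv[...,0]<130)&(hsv[...,1]>120)&(hsv[...,2]>40)).astype(np.uint8)
    b[:225]=0;b[:,:275]=0;b[:,368:]=0
    c=max(cv2.findContours(b,cv2.RETR_EXTERNAL,2)[0],key=cv2.contourArea)
    x,y,w,h=cv2.boundingRect(c); pts=c[:,0]; lo=pts[(pts[:,1]>y+h*0.55)]
    P=ray(lo.astype(np.float32),p[2]+off,cp); Q=(P-p)@M
    from scipy.optimize import least_squares
    f=least_squares(lambda s:np.hypot(Q[:,0]-s[0],Q[:,1]-s[1])-17.5,[0,0],loss="soft_l1")
    print("cap box",(x,y,w,h),"cap in tool xy",f.x.round(1),"rms",np.sqrt(np.mean(f.fun**2)).round(2)); return f.x
def rackmid(im,st,rows):
    cp=campose("wrist",st); p,M=tool(st); g=cv2.cvtColor(im,cv2.COLOR_BGR2GRAY).astype(float)
    for r in rows: 
        gr=np.diff(cv2.GaussianBlur(g[r:r+1],(5,1),0)[0]); a=250+np.argmax(gr[250:310]); b=330+np.argmin(gr[330:375])
        Q=(ray([(a+.5,r),(b+.5,r)],65,cp)-p)@M; print(r,a,b,Q[:,:2].round(1).tolist(),"mid y",Q[:,1].mean().round(1),"w",np.ptp(Q[:,1]).round(1))
E
python3 - <<'E'
from held import *
im=cv2.imread("pics/w3.png"); st={"position":np.array([654.896,-154.044,234.667]),"ee_rot":np.array([.107746,.994178,.000377,-.000743])}
held(im,st); rackmid(im,st,[30,90,150,180])
cp=campose("wrist",st); ex=M=None
p,M=tool(st); C=np.array([573.4,-142.4,65]);d=np.array([.9767,-.2147,0]);print("rack end",proj([C+120*d,C+87*d],cp), "end px at 316,213 ->",((ray([(316,213)],65,cp)-C)@d))
E
```

```text
cap box (283, 226, 78, 86) cap in tool xy [2.2 0.3] rms 0.39
30 280 349 [[136.3, -36.6], [136.2, 25.9]] mid y -5.4 w 62.5
90 282 348 [[84.2, -36.4], [84.1, 26.0]] mid y -5.2 w 62.4
150 283 346 [[27.4, -37.2], [27.3, 25.3]] mid y -5.9 w 62.5
180 283 347 [[-3.2, -38.2], [-3.2, 27.0]] mid y -5.6 w 65.2
rack end [[315.0698  212.52263]
 [314.89688 181.88597]] end px at 316,213 -> [120.53398764]
```

```bash
python3 -m inch '[[255,-7.5,-6.1,0,0],[255,0,0,30,0],[255,0,0,35,0],[255,0,0,0,0],[255,0,0,0,0]]'
python3 - <<'E'
from h import *
st=state();p,M=tool(st); print(p,st["ee_rot"],"tool delta",((np.array([658.4,-161.0,0])-p)@M - [2.2,.3,0]).round(1), st["force"])
E
```

```text
t: 5.45
position: [661.3, -162.3, 170.1]
ee_rot: [0.108, 0.994, 0.0, -0.001]
force: [1.0, 0.2, -0.1]
grip_width: 0.383
grip_force: 40.4
[ 661.330034   -162.34827718  170.07754578] [ 1.07698241e-01  9.94183361e-01  1.81857079e-04 -7.07853593e-04] tool delta [  0.7   0.4 170.1] [ 1.0414821   0.2064302  -0.05567838]
```

```bash
python3 -m inch '[[255,0.6,0.3,12,0],[255,0,0,15,0],[255,0,0,15,0],[255,0,0,10,0],[255,0,0,0,0]]'; python3 -m inch '[[255,0,0,12,0],[255,0,0,7,0],[255,0,0,3,0],[255,0,0,0,0]]'
```

```text
t: 5.95
position: [659.5, -161.7, 115.2]
ee_rot: [0.108, 0.994, 0.001, -0.002]
force: [0.4, 0.1, -1.0]
grip_width: 0.382
grip_force: 40.4
t: 6.35
position: [661.9, -162.5, 97.5]
ee_rot: [0.108, 0.994, -0.0, 0.001]
force: [-0.4, 0.5, 3.5]
grip_width: 0.385
grip_force: 40.7
```

```bash
python3 -m inch '[[255,0,0,2,0],[255,0,0,0,0],[255,0,0,0,0]]'; python3 -m inch '[[0,0,0,0,0],[0,0,0,0,0],[0,0,0,0,0],[0,0,0,0,0],[0,0,0,0,0],[0,0,0,-30,0],[0,0,0,-40,0],[0,0,0,-40,0]]'
python3 - <<'E'
from h import *
st=state();p,M=tool(st); print(p,st["ee_rot"])
cv2.imwrite("pics/w4.png",get_image("wrist"))
E
```

```text
t: 6.65
position: [662.4, -162.6, 97.3]
ee_rot: [0.108, 0.994, -0.0, 0.002]
force: [-1.2, 0.2, 8.9]
grip_width: 0.384
grip_force: 41.2
t: 7.45
position: [660.4, -162.1, 204.5]
ee_rot: [0.108, 0.994, 0.0, -0.001]
force: [0.9, -0.3, 0.5]
grip_width: 1.0
grip_force: 0.0
[ 660.44747321 -162.08713718  204.48973921] [ 1.07920333e-01  9.94158986e-01  2.78668220e-04 -1.01744293e-03]
```

View pics/w4.png

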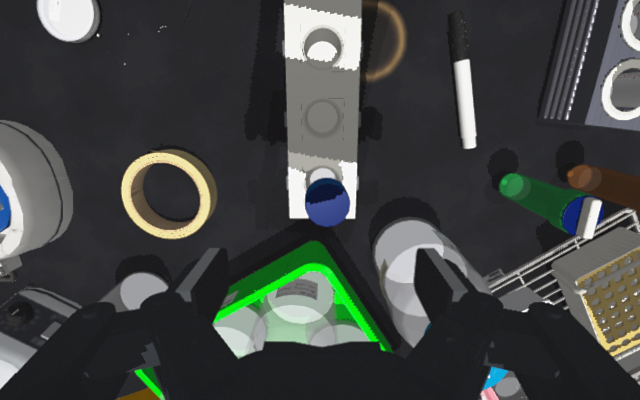

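Wrist view: the plain tube stands in seat 4 at (327,202), fully down. Next is the ring tube.

```bash
python3 -m inch '[[0,20,28,0,0],[0,28,38,0,0],[0,28,38,0,0],[0,28,38,0,0],[0,28,38,0,0],[0,28,38,0,0],[0,26,36,0,0],[0,19,26,0,0]]' 40; python3 -m inch '[[0,0,0,10,5.1],[0,0,0,0,0],[0,0,0,0,0],[0,0,0,0,0]]'
python3 - <<'E'
from h import *
st=state();p,M=tool(st); print(p,st["ee_rot"],"tool delta",((np.array([521.7,155.3,0])-p)@M).round(1))
E
```

```text
t: 8.3
position: [519.4, 157.4, 204.2]
ee_rot: [0.107, 0.994, 0.0, 0.0]
force: [-0.4, -0.1, 0.1]
grip_width: 0.999
grip_force: 0.0
t: 8.7
position: [521.4, 154.6, 194.6]
ee_rot: [0.152, 0.988, 0.0, 0.0]
force: [-0.8, -0.0, -0.1]
grip_width: 1.002
grip_force: 0.0
[521.37345139 154.59011132 194.64281832] [1.52011793e-01 9.88378647e-01 1.91636985e-05 2.54202044e-04] tool delta [ -0.    0.8 194.6]
```

```bash
python3 -m inch '[[0,1.5,0.8,32,0],[0,0,0,35,0],[0,0,0,32,0],[0,0,0,0,0],[120,0,0,0,0],[255,0,0,0,0],[255,0,0,0,0],[255,0,0,0,0]]' 40; python3 -m inch '[[255,0,0,0,0],[255,0,0,0,0]]';python3 -m inch '[[255,0,0,-25,0],[255,0,0,-40,0],[255,0,0,-45,0],[255,0,0,-30,0],[255,0,0,0,-3],[255,0,0,0,-2.1],[255,0,0,0,0],[255,0,0,0,0]]'
python3 - <<'E'
from held import *
st=state();im=get_image("wrist"); held(im,st);cv2.imwrite("pics/w5.png",im)
p,M=tool(st); print("tool delta",((np.array([601.7,-148.5,0])-p)@M).round(1))
E
```

```text
t: 9.5
position: [521.2, 156.6, 97.5]
ee_rot: [0.152, 0.988, 0.001, 0.002]
force: [-0.0, -0.1, 4.1]
grip_width: 0.385
grip_force: 39.3
t: 9.7
position: [521.3, 156.6, 97.5]
ee_rot: [0.152, 0.988, 0.0, 0.002]
force: [-0.6, -0.6, 6.4]
grip_width: 0.385
grip_force: 39.6
t: 10.5
position: [519.3, 156.4, 234.9]
ee_rot: [0.108, 0.994, -0.0, -0.0]
force: [-0.5, -0.2, -0.6]
grip_width: 0.387
grip_force: 40.2
cap box (283, 231, 78, 56) cap in tool xy [-5.8  0.5] rms 0.91
tool delta [-146.3 -280.   234.8]
```

View pics/w5.png

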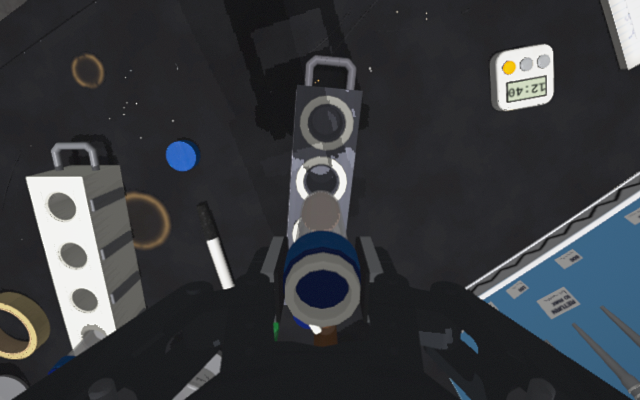

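```bash
python3 - <<'E'
from h import *
P=np.array([519.3,156.4,234.9]);st={"position":P,"ee_rot":np.array([.108,.9942,0,0])}
cp=campose("wrist",st);p,M=tool(st)
print(((ray([(322,327),(284,288),(360,288)],P[2]+33.7,cp)-p)@M).round(1))
E
```

```text
[[-17.8   0.5 -33.7]
 [  0.8 -14.6 -33.7]
 [  0.7  15.6 -33.7]]
```

Wrist view: the ring tube is held upright, ring at (322,288). Its offset in the tool is about (-1.5, 0.4). I'll carry it to seat 3.

```bash
python3 -m inch '[[255,-14,-27,0,0],[255,-20,-38,0,0],[255,-20,-38,0,0],[255,-20,-38,0,0],[255,-20,-38,0,0],[255,-20,-38,0,0],[255,-18,-36,0,0],[255,-12.8,-27.4,0,0]]';python3 -m inch '[[255,0,0,0,0],[255,0,0,30,0],[255,0,0,35,0],[255,0,0,0,0],[255,0,0,0,0]]'
python3 - <<'E'
from held import *
st=state();p,M=tool(st); print(p,"tool delta",((np.array([601.7,-148.5,0])-p)@M - [-1.5,.4,0]).round(1))
im=get_image("wrist"); cv2.imwrite("pics/w6.png",im); rackmid(im,st,[40,60,80])
E
```

```text
t: 11.35
position: [601.1, -151.0, 234.7]
ee_rot: [0.109, 0.994, -0.0, -0.0]
force: [-0.1, 1.0, -0.8]
grip_width: 0.386
grip_force: 40.2
t: 11.85
position: [600.4, -147.6, 169.7]
ee_rot: [0.108, 0.994, 0.0, -0.001]
force: [-0.7, -0.6, 0.9]
grip_width: 0.382
grip_force: 40.2
[ 600.39806074 -147.60342635  169.74551745] tool delta [ -0.4  -1.1 169.7]
40 277 364 [[116.0, -31.3], [116.0, 31.6]] mid y 0.1 w 62.9
60 288 363 [[102.4, -23.7], [102.4, 31.3]] mid y 3.8 w 55.0
80 278 362 [[88.5, -31.5], [88.5, 31.0]] mid y -0.3 w 62.5
```

View pics/w6.png

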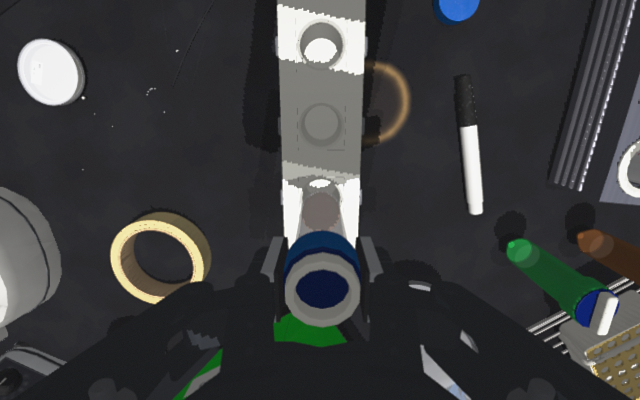

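Wrist view: the tube is over seat 3, rack edges at columns 277 and 364, so it is well centred. I'll insert it.

```bash
python3 -m inch '[[255,-0.4,-0.7,12,0],[255,0,0,15,0],[255,0,0,15,0],[255,0,0,10,0],[255,0,0,0,0]]'; python3 -m inch '[[255,0,0,12,0],[255,0,0,7,0],[255,0,0,3,0],[255,0,0,0,0],[255,0,0,0,0]]'
```

```text
t: 12.4
position: [599.7, -148.6, 115.3]
ee_rot: [0.108, 0.994, 0.001, -0.002]
force: [0.5, 0.5, -1.5]
grip_width: 0.386
grip_force: 40.2
t: 12.9
position: [602.1, -149.3, 97.5]
ee_rot: [0.108, 0.994, 0.0, 0.001]
force: [-0.1, 1.8, 5.2]
grip_width: 0.381
grip_force: 40.7
```

```bash
python3 -m inch '[[255,0,0,2,0],[255,0,0,0,0],[0,0,0,0,0],[0,0,0,0,0],[0,0,0,0,0],[0,0,0,0,0],[0,0,0,0,0],[0,0,0,-30,0]]'; python3 -m inch '[[0,0,0,-40,0],[0,0,0,-40,0],[0,0,0,0,0],[0,0,0,0,0]]'
python3 -m inch '[[0,8,26,0,0],[0,11,37,0,0],[0,11.5,38,0,0],[0,11.5,38,0,0],[0,11.5,38,0,0],[0,11.5,38,0,0],[0,11,35,0,0],[0,8,25,0,0]]' 40; python3 -m inch '[[0,0,0,10,5.1],[0,0,0,0,0],[0,0,0,0,0],[0,0,0,0,0]]'
python3 - <<'E'
from h import *
st=state();p,M=tool(st); print(p,st["ee_rot"],"tool delta",((np.array([577.1,137.9,0])-p)@M).round(1))
cv2.imwrite("pics/t4.png",cv2.resize(get_image("top")[120:300,160:420],None,fx=3,fy=3))
E
```

```text
t: 13.7
position: [597.7, -148.1, 119.2]
ee_rot: [0.108, 0.994, 0.001, -0.005]
force: [0.0, -0.1, -1.1]
grip_width: 1.0
grip_force: 0.0
t: 14.1
position: [601.8, -149.6, 205.9]
ee_rot: [0.108, 0.994, -0.001, 0.001]
force: [0.2, 0.2, -0.4]
grip_width: 0.999
grip_force: 0.0
t: 14.9
position: [576.3, 139.5, 201.6]
ee_rot: [0.107, 0.994, -0.0, -0.002]
force: [0.2, -0.4, -0.3]
grip_width: 1.002
grip_force: 0.0
t: 15.3
position: [578.0, 136.7, 193.7]
ee_rot: [0.152, 0.988, -0.0, -0.001]
force: [-0.5, 0.5, 0.3]
grip_width: 0.998
grip_force: 0.0
[577.9805099  136.70944332 193.71737644] [ 1.51913433e-01  9.88393633e-01 -1.53009038e-04 -5.59101960e-04] tool delta [  1.    1.  193.7]
```

View pics/t4.png

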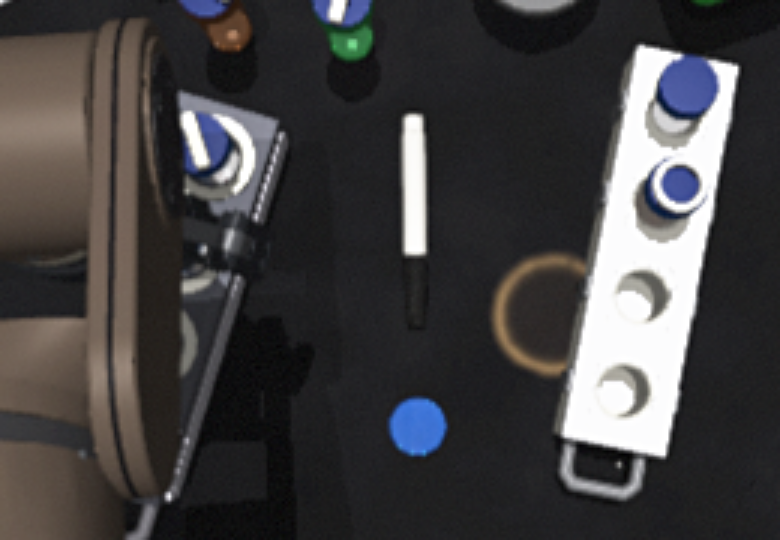

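Top view: plain is in seat 4 and ring is in seat 3, both upright at (688,85) and (678,188). Next is the knob tube.

```bash
python3 -m inch '[[0,2.8,1,32,0],[0,0,0,35,0],[0,0,0,30,0],[0,0,0,0,0],[120,0,0,0,0],[255,0,0,0,0],[255,0,0,0,0],[255,0,0,0,0]]' 40; python3 -m inch '[[255,0,0,0,0],[255,0,0,0,0]]';python3 -m inch '[[255,0,0,-25,0],[255,0,0,-40,0],[255,0,0,-45,0],[255,0,0,-30,0],[255,0,0,0,-3],[255,0,0,0,-2.1],[255,0,0,0,0],[255,0,0,0,0]]'
python3 - <<'E'
from held import *
st=state();im=get_image("wrist"); held(im,st);cv2.imwrite("pics/w7.png",im)
p,M=tool(st); print("tool delta",((np.array([545.1,-136.1,0])-p)@M).round(1))
E
```

```text
t: 16.15
position: [577.2, 139.2, 99.6]
ee_rot: [0.152, 0.988, 0.0, 0.002]
force: [0.3, -0.1, 2.1]
grip_width: 0.378
grip_force: 39.3
t: 16.35
position: [577.3, 139.2, 99.6]
ee_rot: [0.152, 0.988, 0.0, 0.002]
force: [-0.1, -0.7, 5.4]
grip_width: 0.383
grip_force: 39.7
t: 17.15
position: [575.3, 139.1, 236.7]
ee_rot: [0.108, 0.994, -0.0, -0.001]
force: [-0.1, 1.3, -0.7]
grip_width: 0.381
grip_force: 40.4
cap box (284, 228, 76, 84) cap in tool xy [1.8 0.2] rms 3.5
tool delta [ -30.  -275.2  236.7]
```

View pics/w7.png

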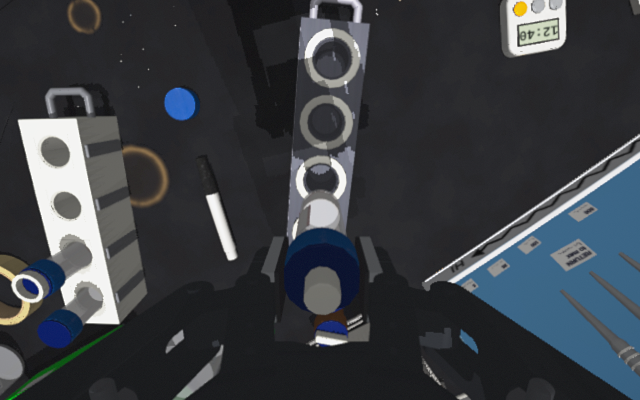

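Wrist view: the knob tube is held upright, knob at (322,290), cap in tool at about (0.1, 0.2). I'll carry it to seat 2.

```bash
python3 -m inch '[[255,-3,-26,0,0],[255,-4,-37,0,0],[255,-4,-38,0,0],[255,-4,-38,0,0],[255,-4,-38,0,0],[255,-4,-38,0,0],[255,-4,-35,0,0],[255,-3.1,-25.4,0,0]]';python3 -m inch '[[255,0,0,0,0],[255,0,0,30,0],[255,0,0,35,0],[255,0,0,0,0],[255,0,0,0,0]]'
python3 - <<'E'
from held import *
st=state();p,M=tool(st); print(p,"tool delta",((np.array([545.1,-136.1,0])-p)@M - [.1,.2,0]).round(1))
im=get_image("wrist"); cv2.imwrite("pics/w8.png",im); rackmid(im,st,[40,60,80,100,150])
E
```

```text
t: 18.0
position: [545.5, -138.4, 236.9]
ee_rot: [0.109, 0.994, -0.0, -0.0]
force: [0.8, -0.2, -1.2]
grip_width: 0.377
grip_force: 40.4
t: 18.5
position: [545.8, -135.5, 171.9]
ee_rot: [0.108, 0.994, 0.0, -0.001]
force: [0.4, -0.6, -0.9]
grip_width: 0.376
grip_force: 40.4
[ 545.76869193 -135.46547054  171.92651447] tool delta [ 1.000e-01 -1.100e+00  1.719e+02]
40 273 359 [[116.4, -34.5], [116.4, 28.2]] mid y -3.2 w 62.7
60 289 351 [[102.7, -23.2], [102.7, 22.6]] mid y -0.3 w 45.8
80 279 362 [[88.6, -31.1], [88.6, 31.2]] mid y 0.1 w 62.3
100 279 361 [[74.2, -31.5], [74.1, 30.9]] mid y -0.3 w 62.5
150 281 359 [[36.0, -31.3], [36.0, 30.6]] mid y -0.3 w 61.9
```

```bash
python3 -m inch '[[255,0,-0.7,12,0],[255,0,0,15,0],[255,0,0,15,0],[255,0,0,10,0],[255,0,0,0,0]]'; python3 -m inch '[[255,0,0,12,0],[255,0,0,7,0],[255,0,0,3,0],[255,0,0,0,0],[255,0,0,0,0]]'
```

```text
t: 19.05
position: [544.4, -136.2, 117.5]
ee_rot: [0.108, 0.994, 0.001, -0.002]
force: [0.1, 1.0, -0.6]
grip_width: 0.38
grip_force: 40.2
t: 19.55
position: [546.3, -136.8, 99.5]
ee_rot: [0.108, 0.994, 0.0, 0.0]
force: [-1.4, 3.1, 6.0]
grip_width: 0.379
grip_force: 40.8
```

```bash
python3 -m inch '[[255,0,0,2,0],[255,0,0,0,0],[0,0,0,0,0],[0,0,0,0,0],[0,0,0,0,0],[0,0,0,0,0],[0,0,0,0,0],[0,0,0,-30,0]]'; python3 -m inch '[[0,0,0,-40,0],[0,0,0,-40,0],[0,0,0,0,0],[0,0,0,0,0]]'
python3 -m inch '[[0,-2.5,26,0,0],[0,-4,37,0,0],[0,-4,37,0,0],[0,-4,37,0,0],[0,-4,37,0,0],[0,-4,37,0,0],[0,-4,34,0,0],[0,-3,25,0,0]]' 40; python3 -m inch '[[0,0,0,10,5.1],[0,0,0,0,0],[0,0,0,0,0],[0,0,0,0,0]]'
python3 - <<'E'
from h import *
st=state();p,M=tool(st); print(p,st["ee_rot"],"tool delta",((np.array([632.4,120.4,0])-p)@M).round(1))
cv2.imwrite("pics/w9.png",get_image("wrist"))
E
```

```text
t: 20.35
position: [542.6, -135.7, 121.7]
ee_rot: [0.108, 0.994, 0.002, -0.005]
force: [0.3, 0.7, -0.4]
grip_width: 1.003
grip_force: 0.0
t: 20.75
position: [546.5, -137.3, 207.7]
ee_rot: [0.108, 0.994, -0.001, 0.001]
force: [-0.1, 0.1, -0.5]
grip_width: 1.002
grip_force: 0.0
t: 21.55
position: [631.8, 122.4, 203.4]
ee_rot: [0.107, 0.994, -0.0, -0.002]
force: [0.2, -0.8, -0.1]
grip_width: 0.999
grip_force: 0.0
t: 21.95
position: [632.3, 119.8, 195.7]
ee_rot: [0.152, 0.988, -0.0, -0.001]
force: [-0.4, -0.7, 1.3]
grip_width: 0.997
grip_force: 0.0
[632.30695829 119.7596012  195.67556832] [ 1.51857717e-01  9.88402154e-01 -1.65653139e-04 -6.23087486e-04] tool delta [-1.000e-01  7.000e-01  1.957e+02]
```

View pics/w9.png

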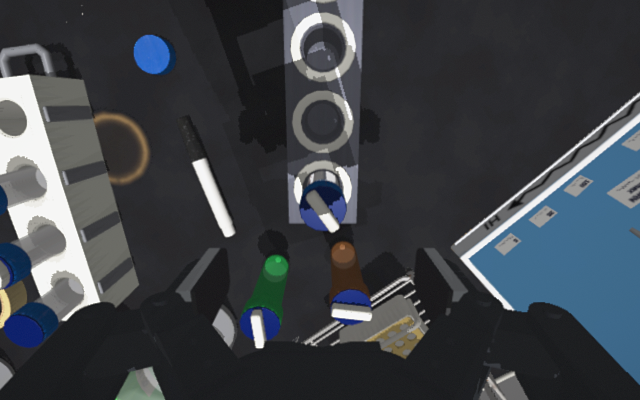

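```bash
python3 - <<'E'
from h import *
P=np.array([632.3,119.8,195.7]);st={"position":P,"ee_rot":np.array([.15186,.9884,-.000166,-.000623])}
cp=campose("wrist",st);p,M=tool(st)
print("caps",((ray([(260,322),(350,306)],110,cp)-p)@M).round(1)); print("feet",((ray([(277,262),(343,248)],0,cp)-p)@M).round(1))
E
```

```text
caps [[-108.7  -52.5   85.6]
 [ -92.5   24.5   85.6]]
feet [[-109.6  -52.6  195.6]
 [ -91.3   25.8  195.6]]
```

The look-alikes stand 75 mm or more clear of the grasp. I'll grasp the bar tube.

```bash
python3 -m inch '[[0,1.9,0.8,32,0],[0,0,0,35,0],[0,0,0,31,0],[0,0,0,0,0],[120,0,0,0,0],[255,0,0,0,0],[255,0,0,0,0],[255,0,0,0,0]]' 40; python3 -m inch '[[255,0,0,0,0],[255,0,0,0,0]]';python3 -m inch '[[255,0,0,-25,0],[255,0,0,-40,0],[255,0,0,-45,0],[255,0,0,-30,0],[255,0,0,0,-3],[255,0,0,0,-2.1],[255,0,0,0,0],[255,0,0,0,0]]'
python3 - <<'E'
from held import *
st=state();im=get_image("wrist"); held(im,st,24.3);cv2.imwrite("pics/w10.png",im)
p,M=tool(st); print(p,"tool delta",((np.array([488.4,-123.6,0])-p)@M).round(1))
E
```

```text
t: 22.8
position: [632.5, 121.7, 100.8]
ee_rot: [0.152, 0.988, 0.0, 0.002]
force: [0.1, 0.6, 3.1]
grip_width: 0.383
grip_force: 39.3
t: 23.0
position: [632.6, 121.7, 100.8]
ee_rot: [0.152, 0.988, 0.0, 0.002]
force: [-1.1, 0.2, 5.9]
grip_width: 0.386
grip_force: 39.6
t: 23.8
position: [630.7, 121.8, 237.7]
ee_rot: [0.108, 0.994, -0.0, -0.001]
force: [0.3, -0.4, -0.1]
grip_width: 0.383
grip_force: 40.1
cap box (284, 227, 76, 85) cap in tool xy [ 2.6 -0.4] rms 4.63
[630.69382629 121.77100353 237.6793252 ] tool delta [  85.9 -270.2  237.8]
```

```bash
python3 -m inch '[[255,8,-26,0,0],[255,12,-36,0,0],[255,12,-37,0,0],[255,12,-37,0,0],[255,12,-37,0,0],[255,12,-37,0,0],[255,10,-35,0,0],[255,8,-25.4,0,0]]';python3 -m inch '[[255,0,0,0,0],[255,0,0,30,0],[255,0,0,35,0],[255,0,0,0,0],[255,0,0,0,0]]'
python3 - <<'E'
from held import *
st=state();p,M=tool(st); print(p,"tool delta",((np.array([488.4,-123.6,0])-p)@M - [-.1,.2,0]).round(1))
im=get_image("wrist"); cv2.imwrite("pics/w11.png",im); rackmid(im,st,[150,160,170,180])
E
```

```text
t: 24.65
position: [487.9, -125.5, 238.1]
ee_rot: [0.109, 0.994, -0.0, -0.0]
force: [-0.1, 0.3, -0.8]
grip_width: 0.384
grip_force: 40.1
t: 25.15
position: [489.0, -123.3, 173.1]
ee_rot: [0.108, 0.994, 0.0, -0.001]
force: [-0.1, 0.3, -0.6]
grip_width: 0.387
grip_force: 40.1
[ 489.01277633 -123.27374266  173.07877032] tool delta [  0.3  -0.8 173.1]
150 286 356 [[35.8, -27.4], [35.8, 28.4]] mid y 0.5 w 55.8
160 282 359 [[27.8, -30.9], [27.8, 31.0]] mid y 0.1 w 61.9
170 282 359 [[19.6, -31.2], [19.6, 31.3]] mid y 0.0 w 62.4
180 282 359 [[11.3, -31.5], [11.3, 31.5]] mid y 0.0 w 63.0
```

View pics/w11.png

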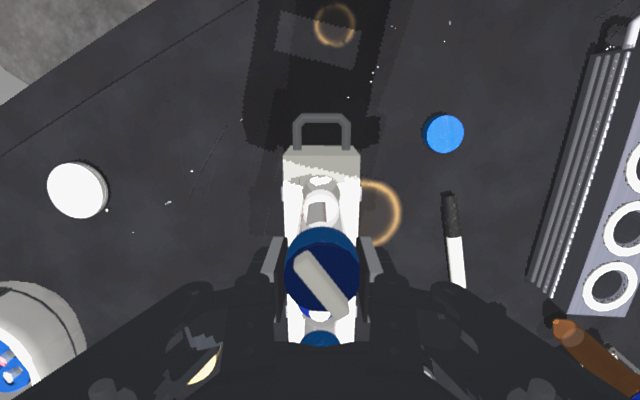

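The wrist view shows the bar tube over seat 1 and centred. I'll insert it.

```bash
python3 -m inch '[[255,0.2,-0.5,12,0],[255,0,0,15,0],[255,0,0,15,0],[255,0,0,10,0],[255,0,0,0,0]]'; python3 -m inch '[[255,0,0,12,0],[255,0,0,7,0],[255,0,0,3,0],[255,0,0,0,0],[255,0,0,0,0]]'
```

```text
t: 25.7
position: [488.2, -123.9, 120.2]
ee_rot: [0.108, 0.994, 0.0, -0.001]
force: [-0.3, 1.4, -1.6]
grip_width: 0.384
grip_force: 40.1
t: 26.2
position: [489.9, -124.6, 100.7]
ee_rot: [0.108, 0.994, 0.0, 0.001]
force: [-1.1, 2.2, 5.3]
grip_width: 0.385
grip_force: 40.6
```

```bash
python3 -m inch '[[255,0,0,2,0],[255,0,0,0,0],[0,0,0,0,0],[0,0,0,0,0],[0,0,0,0,0],[0,0,0,0,0],[0,0,0,0,0],[0,0,0,-30,0]]'; python3 -m inch '[[0,0,0,-40,0],[0,0,0,-40,0],[0,0,0,-20,0],[0,20,35,0,0],[0,20,35,0,0],[0,10,35,0,0],[0,0,35,0,0],[0,0,0,0,0]]'
python3 - <<'E'
from h import *
print(state()["force"]); cv2.imwrite("pics/t5.png",cv2.resize(get_image("top")[120:300,160:420],None,fx=3,fy=3)); cv2.imwrite("pics/s5.png",cv2.resize(get_image("scene")[130:300,180:420],None,fx=3,fy=3))
E
```

```text
t: 27.0
position: [485.5, -123.0, 123.1]
ee_rot: [0.108, 0.994, 0.002, -0.005]
force: [0.2, -0.2, 0.6]
grip_width: 1.004
grip_force: 0.0
t: 27.8
position: [469.8, 26.1, 227.3]
ee_rot: [0.106, 0.994, 0.0, 0.0]
force: [0.5, 0.3, 0.1]
grip_width: 0.997
grip_force: 0.0
[0.46753455 0.30548294 0.06171429]
```

View pics/t5.png

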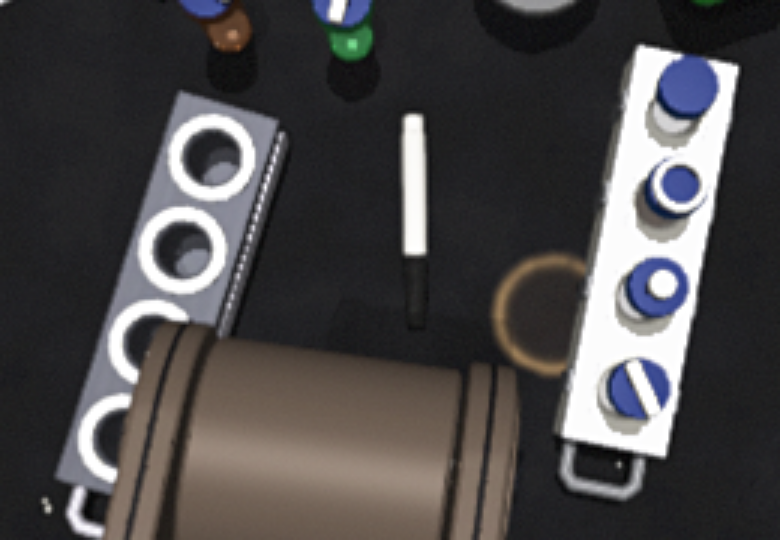

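View pics/s5.png

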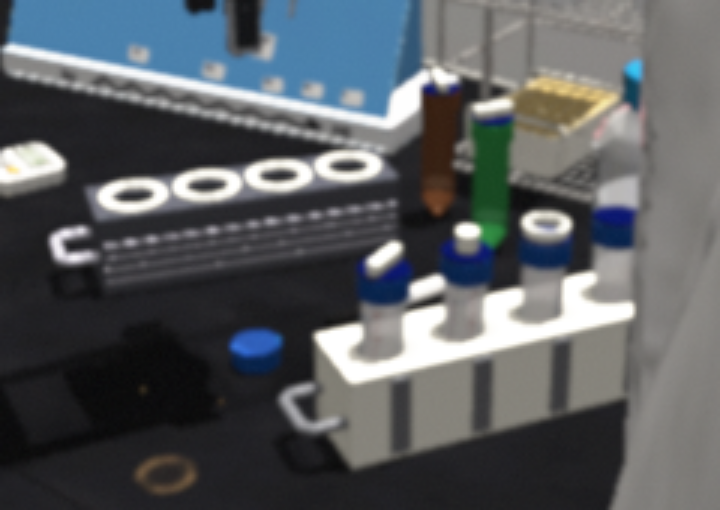

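Both views show the rack, counted from its handle, holding bar, knob, ring and plain, all upright at the same depth. The arm is clear.

```bash
python3 -c "
from cell import *
print(close_job())"
```

```text
the job is handed in; nothing more can be done
None
```

All four tubes stand fully seated, upright and released in the white rack in reverse order (bar, knob, ring, plain from the handle), and the job is handed in at about 28 s of the 106 s allowed.

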